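# Load a slide cassette under the sprung hold-down arm of a viewing stage

## Task

Load the blue slide cassette into the grey viewing stage: set it flat on the stage with its wedge nose towards the roller, push the nose in beneath the roller of the sprung yellow arm so that the arm rides up onto the cassette, and slide it on until it is fully home against the brass end block, its red feeler tab pressed in. The block is clamped at a different place each time, so feel for it and push gently, without driving the sprung block back; then let go with the arm bearing down on the cassette, and leave the other things on the bench alone.

Things in the scene. Friction and masses are not known exactly. Their poses are not given: they have to be found in the camera images.
- cassette: loose slide cassette, 0.15 kg: blue plate 120 long (its x) x 48 wide (y) x 14 thick (z), glass window on top, white grip rib near the tail. Origin: centre of the underside. +x points to the wedge nose: the top slopes from 14 mm high at x = +41 to 3 mm high at the tip, x = +60; tail at x = -60. Lies on the right-hand bench
- rib (a point): grip point on the cassette's white rib, at (-40, 0, 38) mm in the cassette's frame. The rib is 26 long (x) x 16 wide (y), from the plate's top (14 mm) up to 46 mm above the underside; grip it across its 16 mm width from above, fingertips above the plate's top. Tall instruments stand some 0.1 m beyond, away from the robot: keep the hand and wrist clear of them
- stage: fixed grey viewing stage on the left-hand bench: base plate 92 wide (y) x 10 thick, from x = -120 to +146. Origin: on its underside. +x is the direction in which the cassette is pushed. Two aluminium guide rails, 52 mm apart inside, 10 mm high, run from x = -7 to +85; flared pieces widen the mouth to about 60 mm at x = -29. Before x = -30 the plate is open
- lane (a point): on the stage's lane (top of its base plate), at (0, 0, 10) mm in the stage's frame: the cassette's underside slides at this height along y = 0
- hold_down (a joint): angle of the yellow sprung hold-down arm, rad; 0 = down at rest, grows as its roller rises, about 0.09 with the roller on the cassette's flat top. Hinge across the lane at x = +130, height 42 mm in the stage's frame; the arm reaches back over the block. The roller bears with 4 to 5 N
- roller: free-turning black rubber roller at the arm's tip, 18 diameter x 20 wide. Origin: its centre, at rest at (28, 0, 24) mm in the stage's frame, its underside 5 mm above the lane, so the 3 mm nose tip goes under it; ignore its orientation. Wedging the nose under takes some 8 to 15 N along the lane, then sliding on 4 to 10 N; the block then adds to that
- feeler_tab (a joint): travel of the small red sprung tab (14 wide) low in the end block's front face, m; 0 = standing out 4 mm, 0.004 = pressed flush, the cassette's nose touching the block. Pressing it takes under 1 N
- septa_jar: bystander: small clear jar with white lid, 46 diameter x 36 high, on the right-hand bench; origin under its centre
- wash_bottle: bystander: white bottle with red cap, 48 diameter x 100 high, on the right-hand bench; origin under its centre
- block_zone (a point): point on the lane at (64, 0, 10) mm in the stage's frame. The brass end block (36 wide, 14 high) stands beyond it: its front face is 0 to 38 mm further along +x, clamped at a new place each time and not reported, to be felt or seen. Home, the cassette's origin is thus at x = +4 to +42 mm in the stage's frame
- end_block (a joint): how far the brass end block has been driven back on its spring from where it was clamped this time, m; 0 = not driven back. It stands still under about 6 N, then gives 1 mm for each further newton; it must not be driven back by 3 mm or more

How it is judged:
By the outcome, as a careful person would: the job done as asked, in the order asked, and still so for the second after the job is handed in, with the robot touching nothing.
It also fails if it takes over 54 s, if anything falls off the work surface, if the arm or the gripper's body presses on something with over 40 N, if the wrist force passes 120 N, or if a joint passes its speed limit or range.

## Robot

A 7-joint arm with a two-finger parallel gripper is mounted at the origin on a cart in front of the work surface, level with it; the furniture and walls round the work are solid. World frame = base frame: x ahead of the robot, y to its left, z up, the work surface at z = 0. Lengths are in m, angles in rad, forces in N, time in s.
With the tool pointing down it reaches from about 0.425 to 0.875 m from the base axis. Payload 4.7 kg.
Tool frame: the origin (TCP) lies between the finger pads; the fingertips stand 14 mm ahead of it and the grasp point (between the pads) lies 5 mm behind it; z points along the fingers, y is the line along which they close (so a half turn about z gives the same grasp; the last joint's range is limited). The gripper opens to 87 mm and grips with 3 to 60 N. Pads are 19 mm wide; open, the fingers measure 117 mm over their backs; the gripper's body (75 mm by 190 mm) begins 51 mm behind the grasp point.
Start: joints at [-1.329, 0.321, -0.07, 1.45, 0.023, 1.371, -0.057], TCP at [0.147, 0.633, 0.237] pointing down, gripper open.
Joint ranges: [-2.86, 2.86], [-0.3, 2.09], [-1.38, 1.24], [0.06, 2.45], [-1.56, 4.7], [0.09, 2.05], [-2.69, 2.69]. Speed limits (rad/s): [2.57, 2.57, 3.14, 3.14, 3.14, 3.14, 3.14].

## Interface

Orientations are given as a rotation vector (axis times angle).
In Python, from bench import ctrl gives the robot as it stands.
- The arm moves only by the tool step_arm, never from a script. Its argument "commands" is a list of rows, each an object with "travel": the shift along the tool's x, y, z in m, a list of three; "turn": the turn, a rotation vector about the tool's x, y, z in degrees, a list of three. A call has 1 to 5 rows; each row is the pose to reach, as a shift and turn from the pose commanded when the call began, along the tool's axes at that moment; what a row does not reach only later rows make up. A row lasts 1/10 s, in which the tool goes at most 50 mm and 8.59 degrees, less where a joint would pass 70% of its speed; a pose out of reach is approached as far as the arm can. A call with a gripper value outside its range is refused whole. "gripper" is the opening, from 0 (shut) to 1 (fully open), set as the call begins (left out, the last holds). The fingers move at their own pace and stop on an object; "force" is the grip in N (left out, the last holds). Time passes only in rows, so rows that repeat a pose let the fingers close. It gives the time, the measured TCP pose, the force, the opening and the grip force at its end, in the units of the state.
- ctrl.get_state(): the state, without advancing time (a new reading comes with each control period).
- ctrl.get_image(name): name is "side" or "top"; returns the picture (384x512x3 uint8, red, green, blue); there is no depth.
- ctrl.camera_model(name): a dict with "fx", "fy", "cx", "cy" (pixels), "R" (3x3) and "t" (3): a world point X has camera coordinates R X + t. Camera axes: x right, y down, z forward; pixel columns grow to the right and rows downward; lengths in m; the calibration is good to about 2 mm. A picture is of the moment at which its call begins. camera_model takes no time and is no camera call.
- ctrl.close_job(): hands the job in; it is judged then, once.
The state is a dict: "time": time; "joint_positions": joint angles; "qd": joint speeds; "joint_torque": joint torques, N m; "position": TCP position; "tool_rot": TCP orientation; "ft_force": force on the tool from outside, world axes, zero at the start; "torque": the same for the moment, N m; "grip_width": opening from 0.0 (shut) to 1.0 (fully open); "grip_force": force on a finger pad.
Only numpy, scipy, OpenCV 4.12 (cv2) and the standard library are available. Lean on these libraries where they do the work, as an engineer would, in place of code of your own. Each camera call takes 0.05 s, during which the arm holds its last target. There are 200 camera calls.

## Working session

There is one attempt and no reset: what is moved stays moved. The work goes in short steps, Python scripts to look and compute and a tool call to move; the robot and the scene stay as the last step left them, time stands still between calls to the robot, and variables do not carry over. Pictures are saved under pics/ and viewed, at most 10 in all, crops included, and the job is handed in when it is done.

Besides the shell and the picture viewer there is one more tool, called after ">>>" as name(argument=value, ...), one argument or row to a line, values as JSON. step_arm: Moves the arm, as the interface text tells. Its arguments: {"type":"object","properties":{"commands":{"type":"array"},"gripper":{"type":"number"},"force":{"type":"number"}},"required":["commands"]}

```bash
mkdir -p pics
python3 - <<'E'
from bench import ctrl
import cv2
s=ctrl.get_state(); print(s)
for n in("side","top"):
    cv2.imwrite(f"pics/{n}0.png",ctrl.get_image(n)[:,:,::-1]); print(ctrl.camera_model(n))
E
```

```text
{'time': 0.0, 'joint_positions': array([-1.32886346,  0.32180914, -0.07006714,  1.45167136,  0.0226097 ,
        1.37080357, -0.05686131]), 'qd': array([ 0.00233803, -0.00041749,  0.00036745,  0.00155734, -0.00139346,
        0.00133554,  0.0004332 ]), 'joint_torque': array([ 5.13352497e-04, -4.91285312e+01, -4.03651586e-01, -3.12528241e+01,
       -6.38721278e-02,  4.38306481e-02,  1.87451633e-04]), 'position': array([0.14675574, 0.63267409, 0.23547219]), 'tool_rot': array([-3.57008712e-01, -3.12113655e+00,  2.98762601e-03]), 'ft_force': array([ 0.73045722,  0.11189128, -0.52831527]), 'torque': array([0.00557789, 0.03031358, 0.00788167]), 'grip_force': 0.0, 'grip_width': 0.9976775783251951}
{'fx': 401.23381509270183, 'fy': 401.23381509270183, 'cx': 260.4085374274702, 'cy': 191.99704592348724, 'R': array([[ 0.84865234, -0.52894553,  0.00241485],
       [-0.26996417, -0.43705366, -0.85796471],
       [ 0.45487201,  0.72746184, -0.51370295]]), 't': array([-0.38412673,  0.20196102,  1.26213869])}
{'fx': 465.063848772741, 'fy': 465.063848772741, 'cx': 255.81672633593124, 'cy': 192.8202426087804, 'R': array([[-0.01234219, -0.99980531, -0.01539514],
       [-0.99009201,  0.01437314, -0.13968261],
       [ 0.13987669,  0.01351861, -0.99007664]]), 't': array([0.05273474, 0.47444882, 1.58331831])}
```

View pics/top0.png

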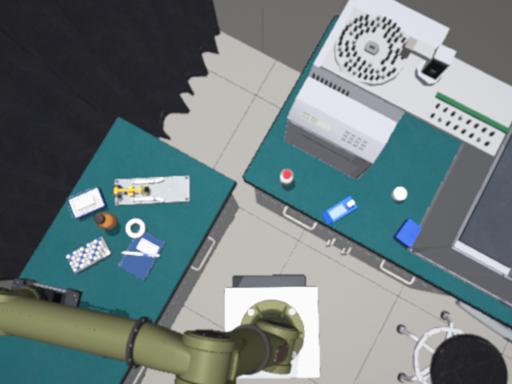

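View pics/side0.png

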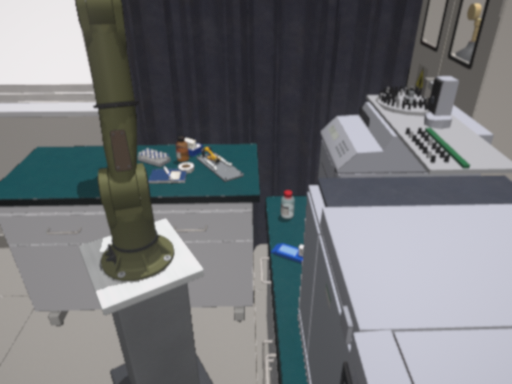

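The top view shows the stage at about (150,190) with its yellow arm on the left end, so +x runs to image left. The cassette is at (340,210), with its white rib at (351,203) and its nose to the lower left. The bottle is at (287,177) and the jar at (400,194).

```bash
cat > h.py <<'E'
import numpy as np, cv2
from bench import ctrl
def ray(n,uv,z):
    m=ctrl.camera_model(n);R=np.array(m["R"]);t=np.array(m["t"])
    c=-R.T@t; d=R.T@np.array([(uv[0]-m["cx"])/m["fx"],(uv[1]-m["cy"])/m["fy"],1])
    return c+d*(z-c[2])/d[2]
def proj(n,X):
    m=ctrl.camera_model(n);p=np.array(m["R"])@np.array(X)+m["t"]
    return np.array([m["fx"]*p[0]/p[2]+m["cx"],m["fy"]*p[1]/p[2]+m["cy"]])
def crop(im,x0,y0,x1,y1,s): return cv2.resize(im[y0:y1,x0:x1],None,fx=s,fy=s,interpolation=cv2.INTER_CUBIC)
E
python3 - <<'E'
from h import *
im=cv2.imread("pics/top0.png"); sd=cv2.imread("pics/side0.png")
a=crop(im,105,168,200,212,8); b=crop(im,315,188,365,228,6)
c=crop(sd,265,235,315,275,6)
can=np.zeros((600,800,3),np.uint8); can[:a.shape[0],:a.shape[1]]=a; can[355:595,:300]=b; can[355:595,320:620]=c
cv2.imwrite("pics/c0.png",can)
hsv=cv2.cvtColor(im,cv2.COLOR_BGR2HSV)
m=cv2.inRange(hsv,(98,120,90),(125,255,255)); m[:, :310]=0;m[:,375:]=0
cs,_=cv2.findContours(m,0,1); k=max(cs,key=cv2.contourArea); r=cv2.minAreaRect(k); print(r,cv2.boxPoints(r))
P=[ray("top",p,.01)[:2] for p in cv2.boxPoints(r)]; print(P)
for uv in [(351,203)]: print("rib",ray("top",uv,.046))
g=cv2.inRange(hsv,(0,0,110),(180,50,230)); g[:, :110]=0;g[:,195:]=0;g[:170]=0;g[210:]=0
cs,_=cv2.findContours(g,0,1); k=max(cs,key=cv2.contourArea); r=cv2.minAreaRect(k); print(r)
print([ray("top",p,.01)[:2] for p in cv2.boxPoints(r)])
E
```

```text
((338.8283386230469, 210.22100830078125), (15.919461250305176, 36.42477798461914), 58.392494201660156) [[319.14594 212.9871 ]
 [350.16742 193.89696]
 [358.51074 207.45491]
 [327.48926 226.54506]]
[array([ 0.4039752 , -0.17407051]), array([ 0.46982415, -0.2850342 ]), array([ 0.42150591, -0.31220683]), array([ 0.3561694 , -0.20159686])]
rib [ 0.43339226 -0.27974206  0.046     ]
((151.2679443359375, 190.09115600585938), (26.279415130615234, 76.73590087890625), 86.98721313476562)
[array([0.5356243 , 0.55720725]), array([0.54607327, 0.2838612 ]), array([0.45198553, 0.27824462]), array([0.44149423, 0.54939218])]
```

View pics/c0.png

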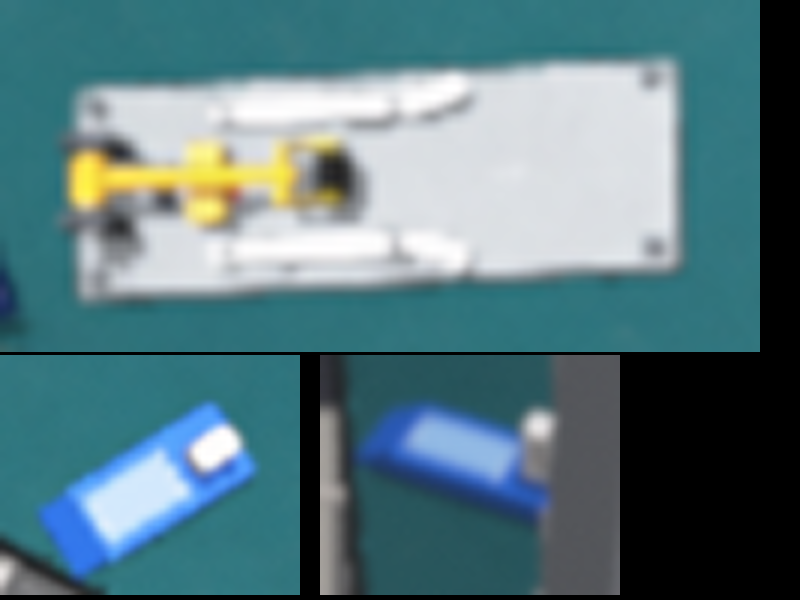

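The crop confirms the pose. The cassette's wedge (dark blue) is at the lower left and the rib is at panel px (215,448). The stage plate edges are clear, with the roller at (330,170). The block isn't clearly visible under the yellow arm, with a red hint at about (232,190).

```bash
cat >> h.py <<'E'
from scipy.spatial.transform import Rotation as Ro
def Rt(az):  # tool down, tool y at azimuth az (deg)
    a=np.radians(az); y=np.array([np.cos(a),np.sin(a),0]); z=np.array([0,0,-1.])
    return Ro.from_matrix(np.c_[np.cross(y,z),y,z])
def go(p,az,base=None):
    s=ctrl.get_state(); R=Ro.from_rotvec(s["tool_rot"]); p0=s["position"]
    if base is not None: p0,R=base
    tr=R.inv().apply(np.array(p)-p0); tu=(R.inv()*Rt(az)).as_rotvec(degrees=True)
    print("travel",tr.round(4),"turn",tu.round(2)); return np.array(p),Rt(az)
def st():
    s=ctrl.get_state(); y=Ro.from_rotvec(s["tool_rot"]).apply([0,1,0])
    print(round(s["time"],2),s["position"].round(4),"az",np.degrees(np.arctan2(y[1],y[0])).round(2),"F",s["ft_force"].round(2),s["torque"].round(2),s["grip_width"],s["grip_force"])
E
python3 - <<'E'
from h import *
print("rib",ray("top",(350.4,203.1),.046),"bottle",ray("top",(287,174),.1),"jar",ray("top",(400,194),.036))
b=go((.44,.28,.25),45); b=go((.48,-.05,.25),35,b)
E
```

```text
rib [ 0.43307629 -0.27767716  0.046     ] bottle [ 0.52787446 -0.05975368  0.1       ] jar [ 0.46344529 -0.45165636  0.036     ]
travel [-0.3654 -0.2775 -0.0139] turn [-9.000e-02  3.000e-02  3.195e+01]
travel [-0.2616 -0.2051  0.    ] turn [ 0.  0. 10.]
```

>>> step_arm(
  commands=[
    {"travel": [-0.036, -0.028, -0.002], "turn": [0, 0, 4]},
    {"travel": [-0.073, -0.055, -0.004], "turn": [0, 0, 8]},
    {"travel": [-0.11, -0.083, -0.006], "turn": [0, 0, 12]},
    {"travel": [-0.146, -0.111, -0.008], "turn": [0, 0, 16]},
    {"travel": [-0.183, -0.139, -0.01], "turn": [0, 0, 20]},
  ],
)

```text
time: 0.6
position: [0.2945, 0.4547, 0.2463]
tool_rot: [-0.898, -3.01, 0.001]
ft_force: [1.1, 0.1, 0.0]
grip_width: 0.997
grip_force: 0.0
```

Run:
```python
from h import *
st(); b=go((.45,.20,.25),40); b=go((.48,-.05,.25),35,b)
```

```text
0.6 [0.2945 0.4547 0.2463] az 56.8 F [1.14 0.11 0.02] [ 0.   -0.03  0.  ] 0.9969069289540234 0.0
travel [-0.2696 -0.128  -0.0037] turn [-0.02 -0.   16.8 ]
travel [-0.2108 -0.1377  0.    ] turn [0. 0. 5.]
```

>>> step_arm(
  commands=[
    {"travel": [-0.045, -0.021, -0.001], "turn": [0, 0, 3.4]},
    {"travel": [-0.09, -0.042, -0.001], "turn": [0, 0, 6.8]},
    {"travel": [-0.135, -0.064, -0.002], "turn": [0, 0, 10.2]},
    {"travel": [-0.18, -0.085, -0.003], "turn": [0, 0, 13.6]},
    {"travel": [-0.225, -0.107, -0.004], "turn": [0, 0, 16.8]},
  ],
)

```text
time: 1.1
position: [0.4244, 0.2422, 0.2504]
tool_rot: [-1.327, -2.847, -0.0]
ft_force: [0.2, 0.3, 0.1]
grip_width: 1.001
grip_force: 0.0
```

Run:
```python
from h import *
st(); b=go((.48,0,.25),35); b=go((.434,-.2785,.15),30.7,b)
```

```text
1.1 [0.4244 0.2422 0.2504] az 40.02 F [0.18 0.34 0.11] [ 0.04 -0.07 -0.01] 1.0009631550533804 0.0
travel [-0.2212 -0.1132  0.0003] turn [ 0.01 -0.01  5.02]
travel [-0.2017 -0.1974  0.1   ] turn [0.  0.  4.3]
```

>>> step_arm(
  commands=[
    {"travel": [-0.044, -0.023, 0], "turn": [0, 0, 1]},
    {"travel": [-0.088, -0.045, 0], "turn": [0, 0, 2]},
    {"travel": [-0.133, -0.068, 0], "turn": [0, 0, 3]},
    {"travel": [-0.177, -0.09, 0], "turn": [0, 0, 4]},
    {"travel": [-0.221, -0.113, 0], "turn": [0, 0, 5]},
  ],
)

```text
time: 1.6
position: [0.4799, 0.0004, 0.2504]
tool_rot: [-1.448, -2.788, -0.001]
ft_force: [1.0, 0.5, 0.4]
grip_width: 0.999
grip_force: 0.0
```

>>> step_arm(
  commands=[
    {"travel": [-0.033, -0.033, 0.005], "turn": [0, 0, 1]},
    {"travel": [-0.066, -0.066, 0.01], "turn": [0, 0, 2]},
    {"travel": [-0.1, -0.098, 0.02], "turn": [0, 0, 3]},
    {"travel": [-0.133, -0.13, 0.04], "turn": [0, 0, 4]},
    {"travel": [-0.166, -0.163, 0.06], "turn": [0, 0, 4.3]},
  ],
)

```text
time: 2.1
position: [0.442, -0.228, 0.1906]
tool_rot: [1.55, 2.731, 0.002]
ft_force: [0.9, 0.4, -0.3]
grip_width: 1.002
grip_force: 0.0
```

Run:
```python
from h import *
st(); b=go((.434,-.2785,.13),30.7)
```

```text
2.1 [ 0.442  -0.228   0.1906] az 30.84 F [ 0.89  0.44 -0.3 ] [-0.02 -0.06  0.03] 1.0018571685614048 0.0
travel [-0.0393 -0.0329  0.0605] turn [0.11 0.02 0.14]
```

>>> step_arm(
  commands=[
    {"travel": [-0.02, -0.017, 0.03], "turn": [0, 0, 0]},
    {"travel": [-0.039, -0.033, 0.06], "turn": [0.1, 0, 0.1]},
    {"travel": [-0.039, -0.033, 0.1], "turn": [0.1, 0, 0.1]},
    {"travel": [-0.039, -0.033, 0.1], "turn": [0.1, 0, 0.1]},
  ],
  gripper=0.6,
)

```text
time: 2.5
position: [0.4298, -0.2755, 0.0864]
tool_rot: [-1.551, -2.72, 0.007]
ft_force: [-0.7, 0.3, -0.6]
grip_width: 0.723
grip_force: 0.0
```

Run:
```python
from h import *
st(); b=go((.434,-.2785,.033),30.7)
im=ctrl.get_image("top")[:,:,::-1]; sd=ctrl.get_image("side")[:,:,::-1]
cv2.imwrite("pics/c1.png",np.vstack([crop(im,300,170,380,230,5),crop(sd,255,205,335,265,5)]))
```

```text
2.5 [ 0.4298 -0.2755  0.0864] az 30.62 F [-0.69  0.34 -0.58] [-0.05  0.06  0.05] 0.7227701602359816 0.0
travel [-0.0051  0.0026  0.0533] turn [-0.53 -0.42 -0.08]
```

View pics/c1.png

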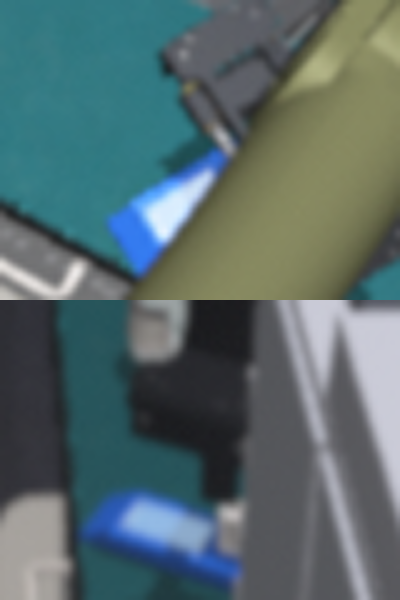

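The open fingers straddle the tail end of the cassette: the finger is at about (215,130) in the upper crop, and by the rib in the side crop. Descending.

Run:
```python
from h import *
st(); b=go((.434,-.2785,.034),30.7)
```

```text
2.6 [ 0.4337 -0.2764  0.0909] az 30.75 F [ 1.12 -1.12  0.32] [-0.1  -0.01  0.01] 0.6497148976039412 0.0
travel [-0.002  -0.0006  0.0569] turn [-0.19 -0.07  0.05]
```

>>> step_arm(
  commands=[
    {"travel": [-0.002, 0, 0.02], "turn": [0, 0, 0]},
    {"travel": [-0.002, -0.001, 0.04], "turn": [0, 0, 0]},
    {"travel": [-0.002, -0.001, 0.057], "turn": [0, 0, 0]},
    {"travel": [-0.002, -0.001, 0.057], "turn": [0, 0, 0]},
    {"travel": [-0.002, -0.001, 0.057], "turn": [0, 0, 0]},
  ],
)

```text
time: 3.1
position: [0.4358, -0.279, 0.0358]
tool_rot: [1.55, 2.73, -0.001]
ft_force: [0.5, 0.4, 0.1]
grip_width: 0.599
grip_force: 0.0
```

>>> step_arm(
  commands=[
    {"travel": [0, 0, 0], "turn": [0, 0, 0]},
    {"travel": [0, 0, 0], "turn": [0, 0, 0]},
    {"travel": [0, 0, 0], "turn": [0, 0, 0]},
    {"travel": [0, 0, 0], "turn": [0, 0, 0]},
    {"travel": [0, 0, 0], "turn": [0, 0, 0]},
  ],
  gripper=0,
  force=25,
)

```text
time: 3.6
position: [0.4343, -0.279, 0.034]
tool_rot: [-1.553, -2.73, 0.002]
ft_force: [-0.3, 0.0, -0.2]
grip_width: 0.227
grip_force: 0.0
```

Run:
```python
from h import *
st()
```

```text
3.6 [ 0.4343 -0.279   0.034 ] az 30.75 F [-0.27  0.02 -0.24] [-0.09  0.02 -0.05] 0.22723023648723023 0.0
```

>>> step_arm(
  commands=[
    {"travel": [0, 0, 0], "turn": [0, 0, 0]},
    {"travel": [0, 0, 0], "turn": [0, 0, 0]},
    {"travel": [0, 0, 0], "turn": [0, 0, 0]},
    {"travel": [0, 0, 0], "turn": [0, 0, 0]},
  ],
)

```text
time: 4.0
position: [0.4342, -0.2791, 0.0339]
tool_rot: [-1.553, -2.73, 0.002]
ft_force: [-0.1, 0.4, 2.1]
grip_width: 0.178
grip_force: 25.0
```

>>> step_arm(
  commands=[
    {"travel": [0, 0, -0.02], "turn": [0, 0, 0]},
    {"travel": [0, 0, -0.05], "turn": [0, 0, 0]},
    {"travel": [0, 0, -0.09], "turn": [0, 0, 0]},
    {"travel": [0, 0, -0.13], "turn": [0, 0, 0]},
    {"travel": [0, 0, -0.16], "turn": [0, 0, 0]},
  ],
)

```text
time: 4.5
position: [0.4345, -0.2793, 0.1958]
tool_rot: [1.553, 2.73, -0.002]
ft_force: [1.2, -0.1, -1.7]
grip_width: 0.181
grip_force: 25.0
```

Run:
```python
from h import *
st(); b=go((.47,-.03,.20),20); b=go((.499,.20,.15),2.2,b)
```

```text
4.5 [ 0.4345 -0.2793  0.1958] az 30.72 F [ 1.25 -0.1  -1.67] [-0.08 -0.07 -0.01] 0.18111971845896765 24.999085888266563
travel [ 0.1962  0.1579 -0.0045] turn [-0.03  0.06 10.72]
travel [0.2062 0.1059 0.05  ] turn [ 0.   0.  17.8]
```

>>> step_arm(
  commands=[
    {"travel": [0.039, 0.031, 0], "turn": [0, 0, 2]},
    {"travel": [0.078, 0.062, 0], "turn": [0, 0, 4]},
    {"travel": [0.117, 0.093, 0], "turn": [0, 0, 6]},
    {"travel": [0.156, 0.125, 0], "turn": [0, 0, 8]},
    {"travel": [0.196, 0.158, -0.004], "turn": [0, 0, 10.7]},
  ],
)

```text
time: 5.0
position: [0.4688, -0.0301, 0.1969]
tool_rot: [-1.802, -2.571, 0.002]
ft_force: [-0.1, 0.3, -2.4]
grip_width: 0.183
grip_force: 25.0
```

>>> step_arm(
  commands=[
    {"travel": [0.041, 0.021, 0.005], "turn": [0, 0, 3.5]},
    {"travel": [0.082, 0.042, 0.01], "turn": [0, 0, 7]},
    {"travel": [0.123, 0.063, 0.02], "turn": [0, 0, 10.5]},
    {"travel": [0.164, 0.084, 0.03], "turn": [0, 0, 14]},
    {"travel": [0.206, 0.106, 0.05], "turn": [0, 0, 17.8]},
  ],
)

```text
time: 5.5
position: [0.4989, 0.1985, 0.148]
tool_rot: [-2.18, -2.262, -0.001]
ft_force: [0.9, -0.2, -1.0]
grip_width: 0.181
grip_force: 25.0
```

Run:
```python
from h import *
st(); b=go((.4993,.262,.10),2.2)
```

```text
5.5 [0.4989 0.1985 0.148 ] az 2.1 F [ 0.88 -0.19 -0.96] [-0.13 -0.1   0.01] 0.18135533915445667 24.996584141626954
travel [0.0635 0.0027 0.048 ] turn [ 0.02 -0.03 -0.1 ]
```

>>> step_arm(
  commands=[
    {"travel": [0.02, 0.001, 0.015], "turn": [0, 0, 0]},
    {"travel": [0.042, 0.002, 0.03], "turn": [0, 0, 0]},
    {"travel": [0.063, 0.003, 0.048], "turn": [0, 0, 0]},
    {"travel": [0.063, 0.003, 0.048], "turn": [0, 0, 0]},
    {"travel": [0.063, 0.003, 0.048], "turn": [0, 0, 0]},
  ],
)

```text
time: 6.0
position: [0.4982, 0.2588, 0.0988]
tool_rot: [-2.176, -2.265, 0.007]
ft_force: [-0.1, -1.1, -1.3]
grip_width: 0.184
grip_force: 25.0
```

Run:
```python
from h import *
im=ctrl.get_image("top")[:,:,::-1]; sd=ctrl.get_image("side")[:,:,::-1]
cv2.imwrite("pics/t2.png",im);cv2.imwrite("pics/s2.png",sd)
cv2.imwrite("pics/c2.png",np.vstack([crop(im,105,165,205,215,6),crop(sd,165,135,265,185,6)]))
st()
print(proj("side",(.4993,.272,.05)))
```

```text
6.1 [0.4994 0.2581 0.1002] az 2.16 F [-0.41  0.32 -1.53] [-0.13  0.06 -0.03] 0.18318175921175273 24.999327384866774
[235.25728233 169.14922641]
```

View pics/c2.png

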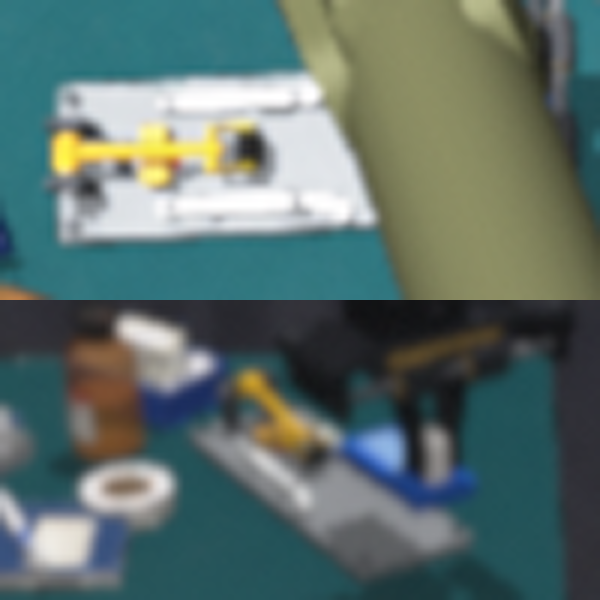

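The top crop shows the arm covering the cassette, with the brass block at about (155,155) and the red tab at (175,160). In the side crop the cassette hangs level behind the lane, nose towards the roller. Next I check the lane axis and the block position numerically.

Run:
```python
from h import *
d=np.array([-.038,.9993]);n=np.array([-d[1],d[0]]);O=np.array([.4943,.4042])
def S(uv,z): p=ray("top",uv,z)[:2]-O; return (p@d*1e3).round(1),(p@n*1e3).round(1)
f=lambda x,y:(105+x/8-.5,168+y/8-.5)
for nm,q,z in [("railL",f(215,182.5),.02),("railR",f(395,175.5),.02),("roller",f(333,172),.03),("block front top",f(228,185),.024),("tab",f(234,190),.015),("hinge",f(88,180),.05)]: print(nm,S(q,z))
im=cv2.imread("pics/top0.png");hsv=cv2.cvtColor(im,cv2.COLOR_BGR2HSV)
m=cv2.inRange(hsv,(0,0,225),(180,40,255));m[:,:125]=0;m[:,170:]=0;m[:172]=0;m[206:]=0
for lo,hi in((172,188),(192,206)):
    ys,xs=np.nonzero(m[lo:hi,131:155]); a=np.polyfit(xs+131,ys+lo,1); print("rail",[S((c,np.polyval(a,c)),.02) for c in(132,153)])
s2=cv2.imread("pics/s2.png");h=cv2.cvtColor(s2,cv2.COLOR_BGR2HSV)
# predicted nose tip corners in side view from the hand pose
s=ctrl.get_state();p=s["position"];e=Ro.from_rotvec(s["tool_rot"]).apply([1,0,0]);e2=Ro.from_rotvec(s["tool_rot"]).apply([0,1,0])
for v in(-.024,.024): print("nose low corner",proj("side",p+.1*e+v*e2-[0,0,.033]), "tail",proj("side",p-.02*e+v*e2-[0,0,.033]), "shoulder",proj("side",p+.081*e+v*e2-[0,0,.019]))
m=cv2.inRange(h,(100,120,60),(125,255,255));m[:,:220]=0;m[:150]=0;cs,_=cv2.findContours(m,0,1);k=max(cs,key=cv2.contourArea);print(cv2.boundingRect(k),cv2.approxPolyDP(k,1.5,True)[:,0].tolist(),e)
b=go((.4993,.262,.05),2.2)
```

```text
railL (np.float64(80.8), np.float64(-1.1))
railR (np.float64(1.3), np.float64(-0.0))
roller (np.float64(26.2), np.float64(-1.4))
block front top (np.float64(74.0), np.float64(0.9))
tab (np.float64(73.8), np.float64(1.9))
hinge (np.float64(127.5), np.float64(-0.3))
rail [(np.float64(78.2), np.float64(-35.0)), (np.float64(3.9), np.float64(-26.1))]
rail [(np.float64(79.0), np.float64(30.9)), (np.float64(4.8), np.float64(24.4))]
nose low corner [219.73102017 159.22859778] tail [234.27853581 170.17275879] shoulder [221.77999527 157.88826657]
nose low corner [229.52203298 156.48084178] tail [244.37317739 167.12764001] shoulder [231.66202906 155.1253619 ]
(222, 155, 23, 15) [[222, 159], [233, 168], [239, 169], [244, 166], [242, 162], [239, 166], [236, 166], [233, 162], [230, 163], [225, 158], [231, 155], [225, 156]] [-0.03764017  0.99929058 -0.00124313]
travel [0.004  0.0001 0.0502] turn [-0.05  0.07 -0.04]
```

>>> step_arm(
  commands=[
    {"travel": [0.012, 0, 0.02], "turn": [0, 0, 0]},
    {"travel": [0.012, 0, 0.04], "turn": [0, 0, 0]},
    {"travel": [0.012, 0, 0.05], "turn": [0, 0, 0]},
    {"travel": [0.012, 0, 0.054], "turn": [0, 0, 0]},
    {"travel": [0.012, 0, 0.054], "turn": [0, 0, 0]},
  ],
)

```text
time: 6.6
position: [0.4986, 0.2705, 0.046]
tool_rot: [-2.179, -2.263, 0.003]
ft_force: [0.5, 0.8, -1.4]
grip_width: 0.182
grip_force: 25.0
```

Run:
```python
from h import *
st(); b=go((.4993,.2723,.0437),2.2)
```

```text
6.6 [0.4986 0.2705 0.046 ] az 2.17 F [ 0.47  0.84 -1.42] [-0.13  0.04 -0.02] 0.18169863821925053 24.99949303921312
travel [0.0018 0.0008 0.0023] turn [-0.08  0.06 -0.03]
```

Set down gently, then slide in at 4 mm per row.

>>> step_arm(
  commands=[
    {"travel": [0, 0.001, 0.001], "turn": [0, 0, 0]},
    {"travel": [0, 0.001, 0.002], "turn": [0, 0, 0]},
    {"travel": [0, 0.001, 0.003], "turn": [0, 0, 0]},
    {"travel": [0, 0.001, 0.003], "turn": [0, 0, 0]},
  ],
)

```text
time: 7.0
position: [0.4999, 0.2715, 0.0438]
tool_rot: [-2.178, -2.264, 0.0]
ft_force: [-0.9, -0.9, 3.8]
grip_width: 0.184
grip_force: 25.0
```

Run:
```python
from h import *
st()
```

```text
7.0 [0.4999 0.2715 0.0438] az 2.23 F [-0.94 -0.93  3.77] [-0.28  0.28 -0.03] 0.18361014855292962 24.99988022726029
```

>>> step_arm(
  commands=[
    {"travel": [0.008, 0, 0], "turn": [0, 0, 0]},
    {"travel": [0.016, 0, 0], "turn": [0, 0, 0]},
    {"travel": [0.024, 0, 0], "turn": [0, 0, 0]},
    {"travel": [0.032, 0, 0], "turn": [0, 0, 0]},
    {"travel": [0.036, 0, 0], "turn": [0, 0, 0]},
  ],
)

```text
time: 7.5
position: [0.4993, 0.3065, 0.0439]
tool_rot: [2.177, 2.263, -0.001]
ft_force: [-0.2, -5.9, 5.3]
grip_width: 0.179
grip_force: 25.0
```

Run:
```python
from h import *
st()
```

```text
7.5 [0.4993 0.3065 0.0439] az 2.22 F [-0.21 -5.89  5.34] [-1.22  0.02 -0.03] 0.17855896067735147 24.999587223865092
```

>>> step_arm(
  commands=[
    {"travel": [0.004, 0, 0], "turn": [0, 0, 0]},
    {"travel": [0.008, 0, 0], "turn": [0, 0, 0]},
    {"travel": [0.012, 0, 0], "turn": [0, 0, 0]},
    {"travel": [0.016, 0, 0], "turn": [0, 0, 0]},
    {"travel": [0.016, 0, 0], "turn": [0, 0, 0]},
  ],
)

```text
time: 8.0
position: [0.4988, 0.3228, 0.0439]
tool_rot: [2.177, 2.263, -0.0]
ft_force: [0.2, -3.4, 5.8]
grip_width: 0.183
grip_force: 25.0
```

Run:
```python
from h import *
st()
im=ctrl.get_image("top")[:,:,::-1]; sd=ctrl.get_image("side")[:,:,::-1]
cv2.imwrite("pics/c3.png",np.vstack([crop(im,105,165,205,215,6),crop(sd,165,135,265,185,6)]))
st()
```

```text
8.0 [0.4988 0.3228 0.0439] az 2.21 F [ 0.21 -3.44  5.76] [-0.71 -0.06 -0.04] 0.18279841343295966 25.000458089634776
8.1 [0.4988 0.3228 0.0439] az 2.2 F [ 0.57 -3.07  5.17] [-0.74 -0.01 -0.05] 0.1851842713741934 25.000298526138067
```

View pics/c3.png

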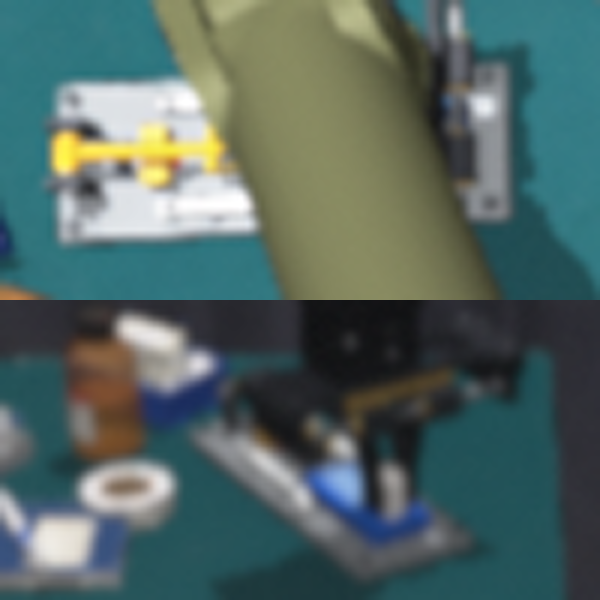

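The cassette is flat in the mouth between the rails: the nose is at about (315,480) in the side crop, the tail at (400,530). It isn't under the roller yet. Pushing on.

>>> step_arm(
  commands=[
    {"travel": [0.004, 0, 0], "turn": [0, 0, 0]},
    {"travel": [0.008, 0, 0], "turn": [0, 0, 0]},
    {"travel": [0.012, 0, 0], "turn": [0, 0, 0]},
    {"travel": [0.016, 0, 0], "turn": [0, 0, 0]},
    {"travel": [0.018, 0, 0], "turn": [0, 0, 0]},
  ],
  force=45,
)

```text
time: 8.6
position: [0.4988, 0.3343, 0.0439]
tool_rot: [2.177, 2.256, -0.012]
ft_force: [-1.2, -16.9, 13.1]
grip_width: 0.179
grip_force: 45.0
```

>>> step_arm(
  commands=[
    {"travel": [0.003, 0, 0], "turn": [0, 0, 0]},
    {"travel": [0.006, 0, 0], "turn": [0, 0, 0]},
    {"travel": [0.009, 0, 0], "turn": [0, 0, 0]},
    {"travel": [0.012, 0, 0], "turn": [0, 0, 0]},
  ],
)

```text
time: 9.0
position: [0.4984, 0.3458, 0.0439]
tool_rot: [2.179, 2.256, -0.013]
ft_force: [-1.9, -15.2, 12.2]
grip_width: 0.179
grip_force: 45.0
```

Run:
```python
from h import *
st()
```

```text
9.0 [0.4984 0.3458 0.0439] az 1.99 F [ -1.86 -15.16  12.24] [-2.86  0.41  0.16] 0.1791582495813333 45.01622926443815
```

>>> step_arm(
  commands=[
    {"travel": [0.003, 0, 0], "turn": [0, 0, 0]},
    {"travel": [0.006, 0, 0], "turn": [0, 0, 0]},
    {"travel": [0.008, 0, 0], "turn": [0, 0, 0]},
    {"travel": [0.008, 0, 0], "turn": [0, 0, 0]},
  ],
)

```text
time: 9.4
position: [0.4977, 0.357, 0.0439]
tool_rot: [2.178, 2.259, -0.007]
ft_force: [-0.9, -9.8, 10.9]
grip_width: 0.18
grip_force: 45.0
```

>>> step_arm(
  commands=[
    {"travel": [0.002, 0, 0], "turn": [0, 0, 0]},
    {"travel": [0.004, 0, 0], "turn": [0, 0, 0]},
    {"travel": [0.004, 0, 0], "turn": [0, 0, 0]},
  ],
)

```text
time: 9.7
position: [0.4976, 0.3609, 0.0439]
tool_rot: [2.178, 2.259, -0.007]
ft_force: [-0.6, -10.3, 10.5]
grip_width: 0.181
grip_force: 45.0
```

Run:
```python
from h import *
st()
```

```text
9.7 [0.4976 0.3609 0.0439] az 2.1 F [ -0.64 -10.32  10.54] [-2.12  0.15  0.11] 0.1808504933485169 45.00168280676007
```

>>> step_arm(
  commands=[
    {"travel": [0.001, 0, -0.001], "turn": [0, 0, 0]},
    {"travel": [0.003, 0, -0.002], "turn": [0, 0, 0]},
    {"travel": [0.005, 0, -0.002], "turn": [0, 0, 0]},
    {"travel": [0.006, 0, -0.002], "turn": [0, 0, 0]},
    {"travel": [0.006, 0, -0.002], "turn": [0, 0, 0]},
  ],
)

```text
time: 10.2
position: [0.4958, 0.3716, 0.0444]
tool_rot: [2.177, 2.264, -0.001]
ft_force: [4.6, -0.9, -5.5]
grip_width: 0.183
grip_force: 45.0
```

Run:
```python
from h import *
st()
```

```text
10.2 [0.4958 0.3716 0.0444] az 2.25 F [ 4.59 -0.9  -5.52] [-0.48 -1.02 -0.23] 0.1829219051593902 45.0480991601944
```

>>> step_arm(
  commands=[
    {"travel": [0, 0.001, 0.001], "turn": [0, 0, 0]},
    {"travel": [0, 0.0015, 0.001], "turn": [0, 0, 0]},
    {"travel": [0, 0.0015, 0.001], "turn": [0, 0, 0]},
  ],
)

```text
time: 10.5
position: [0.4962, 0.3716, 0.0439]
tool_rot: [-2.176, -2.264, 0.004]
ft_force: [-0.8, -4.0, 2.6]
grip_width: 0.183
grip_force: 45.0
```

Run:
```python
from h import *
st()
```

```text
10.5 [0.4962 0.3716 0.0439] az 2.27 F [-0.82 -4.    2.55] [-0.74  0.12 -0.13] 0.182509993319758 45.015968000516295
```

Good: light load. Now I creep in 1 mm at a time.

>>> step_arm(
  commands=[
    {"travel": [0.001, 0, 0], "turn": [0, 0, 0]},
    {"travel": [0.002, 0, 0], "turn": [0, 0, 0]},
    {"travel": [0.003, 0, 0], "turn": [0, 0, 0]},
    {"travel": [0.003, 0, 0], "turn": [0, 0, 0]},
  ],
)

```text
time: 10.9
position: [0.4965, 0.3722, 0.0439]
tool_rot: [2.177, 2.264, -0.008]
ft_force: [-2.7, -7.1, 6.2]
grip_width: 0.176
grip_force: 45.0
```

>>> step_arm(
  commands=[
    {"travel": [0.001, 0, 0], "turn": [0, 0, 0]},
    {"travel": [0.002, 0, 0], "turn": [0, 0, 0]},
    {"travel": [0.002, 0, 0], "turn": [0, 0, 0]},
  ],
)

```text
time: 11.2
position: [0.4966, 0.3739, 0.0439]
tool_rot: [2.177, 2.263, -0.008]
ft_force: [-1.2, -8.9, 6.4]
grip_width: 0.175
grip_force: 45.0
```

>>> step_arm(
  commands=[
    {"travel": [0.001, 0, 0], "turn": [0, 0, 0]},
    {"travel": [0.002, 0, 0], "turn": [0, 0, 0]},
    {"travel": [0.002, 0, 0], "turn": [0, 0, 0]},
  ],
)

```text
time: 11.5
position: [0.4965, 0.3756, 0.0439]
tool_rot: [2.177, 2.263, -0.009]
ft_force: [-1.1, -7.5, 6.4]
grip_width: 0.18
grip_force: 45.0
```

>>> step_arm(
  commands=[
    {"travel": [0.001, 0, 0], "turn": [0, 0, 0]},
    {"travel": [0.002, 0, 0], "turn": [0, 0, 0]},
    {"travel": [0.002, 0, 0], "turn": [0, 0, 0]},
  ],
)

```text
time: 11.8
position: [0.4964, 0.3774, 0.0439]
tool_rot: [2.177, 2.263, -0.009]
ft_force: [-1.7, -9.0, 6.9]
grip_width: 0.18
grip_force: 45.0
```

>>> step_arm(
  commands=[
    {"travel": [0.001, 0, 0], "turn": [0, 0, 0]},
    {"travel": [0.0015, 0, 0], "turn": [0, 0, 0]},
    {"travel": [0.0015, 0, 0], "turn": [0, 0, 0]},
  ],
)

```text
time: 12.1
position: [0.4964, 0.3786, 0.044]
tool_rot: [2.177, 2.263, -0.01]
ft_force: [-2.2, -9.8, 6.4]
grip_width: 0.181
grip_force: 45.0
```

>>> step_arm(
  commands=[
    {"travel": [0.001, 0, 0], "turn": [0, 0, 0]},
    {"travel": [0.0015, 0, 0], "turn": [0, 0, 0]},
    {"travel": [0.0015, 0, 0], "turn": [0, 0, 0]},
  ],
)

```text
time: 12.4
position: [0.4964, 0.3789, 0.0439]
tool_rot: [2.178, 2.261, -0.012]
ft_force: [-2.7, -12.1, 9.5]
grip_width: 0.182
grip_force: 45.0
```

>>> step_arm(
  commands=[
    {"travel": [0.0005, 0, 0], "turn": [0, 0, 0]},
    {"travel": [0.0005, 0, 0], "turn": [0, 0, 0]},
    {"travel": [0.0005, 0, 0], "turn": [0, 0, 0]},
  ],
)

```text
time: 12.7
position: [0.4964, 0.3789, 0.0439]
tool_rot: [2.178, 2.261, -0.013]
ft_force: [-3.4, -12.1, 8.9]
grip_width: 0.18
grip_force: 45.0
```

Run:
```python
from h import *
st()
im=ctrl.get_image("top")[:,:,::-1]; sd=ctrl.get_image("side")[:,:,::-1]
cv2.imwrite("pics/c4.png",np.vstack([crop(im,105,165,205,215,6),crop(sd,165,135,265,185,6)]))
st()
```

```text
12.7 [0.4964 0.3789 0.0439] az 2.15 F [ -3.4  -12.11   8.87] [-2.73  0.6   0.12] 0.18019373969804045 45.008611315861344
12.8 [0.4964 0.3789 0.044 ] az 2.15 F [ -3.24 -13.29   9.54] [-2.68  0.59  0.12] 0.18219600942656428 45.0084846932441
```

View pics/c4.png

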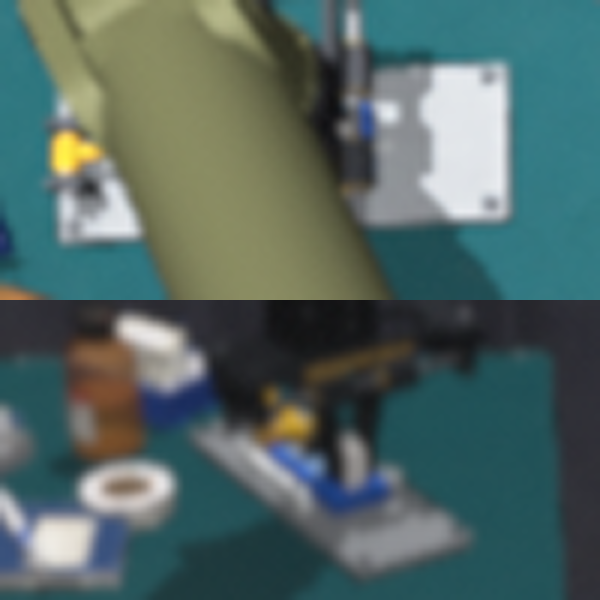

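The side crop shows the cassette under the brass block and roller end, stopped. To rule out a rail jam, I relieve the lateral load and nudge slightly.

>>> step_arm(
  commands=[
    {"travel": [0, -0.001, 0], "turn": [0, 0, 0]},
    {"travel": [0.0005, -0.001, 0], "turn": [0, 0, 0]},
    {"travel": [0.0005, -0.001, 0], "turn": [0, 0, 0]},
  ],
)

```text
time: 13.1
position: [0.4963, 0.3789, 0.0439]
tool_rot: [2.178, 2.259, -0.012]
ft_force: [-1.0, -13.6, 8.6]
grip_width: 0.181
grip_force: 45.0
```

Run:
```python
from h import *
st()
```

```text
13.1 [0.4963 0.3789 0.0439] az 2.12 F [ -1.   -13.64   8.64] [-2.69  0.21  0.13] 0.1814190503210874 45.004924116656184
```

>>> step_arm(
  commands=[
    {"travel": [-0.001, 0, 0], "turn": [0, 0, 0]},
    {"travel": [-0.002, 0, -0.0005], "turn": [0, 0, 0]},
    {"travel": [-0.002, 0, -0.0005], "turn": [0, 0, 0]},
  ],
)

```text
time: 13.4
position: [0.4961, 0.3788, 0.044]
tool_rot: [2.178, 2.261, -0.008]
ft_force: [0.8, -8.4, 3.4]
grip_width: 0.181
grip_force: 45.0
```

Run:
```python
from h import *
st()
```

```text
13.4 [0.4961 0.3788 0.044 ] az 2.15 F [ 0.85 -8.45  3.43] [-1.87 -0.07 -0.05] 0.18091813348047892 45.00204322859645
```

>>> step_arm(
  commands=[
    {"travel": [-0.001, 0, 0], "turn": [0, 0, 0]},
    {"travel": [-0.0015, 0, 0], "turn": [0, 0, 0]},
  ],
)

```text
time: 13.6
position: [0.496, 0.3787, 0.044]
tool_rot: [2.178, 2.262, -0.005]
ft_force: [2.4, -5.4, 0.9]
grip_width: 0.177
grip_force: 45.0
```

>>> step_arm(
  commands=[
    {"travel": [0, 0, 0], "turn": [0, 0, 0]},
    {"travel": [0, 0, 0], "turn": [0, 0, 0]},
    {"travel": [0, 0, 0], "turn": [0, 0, 0]},
    {"travel": [0, 0, 0], "turn": [0, 0, 0]},
    {"travel": [0, 0, 0], "turn": [0, 0, 0]},
  ],
  gripper=0.5,
)

```text
time: 14.1
position: [0.4952, 0.3814, 0.0442]
tool_rot: [-2.176, -2.265, 0.002]
ft_force: [0.8, 0.2, 0.3]
grip_width: 0.478
grip_force: 0.0
```

Run:
```python
from h import *
st()
```

```text
14.1 [0.4952 0.3814 0.0442] az 2.29 F [0.78 0.18 0.3 ] [-0.08  0.05  0.  ] 0.47802567273098634 0.0
```

Released. Lift straight up, then back away so the view is clear.

>>> step_arm(
  commands=[
    {"travel": [0, 0, -0.03], "turn": [0, 0, 0]},
    {"travel": [0, 0, -0.07], "turn": [0, 0, 0]},
    {"travel": [0, 0, -0.12], "turn": [0, 0, 0]},
    {"travel": [-0.03, 0, -0.16], "turn": [0, 0, 0]},
    {"travel": [-0.07, 0, -0.19], "turn": [0, 0, 0]},
  ],
)

```text
time: 14.6
position: [0.4984, 0.3132, 0.2372]
tool_rot: [-2.172, -2.269, -0.004]
ft_force: [0.9, -0.4, 0.1]
grip_width: 0.501
grip_force: 0.0
```

>>> step_arm(
  commands=[
    {"travel": [-0.05, 0, 0], "turn": [0, 0, 0]},
    {"travel": [-0.1, 0, 0], "turn": [0, 0, 0]},
    {"travel": [-0.15, 0, 0], "turn": [0, 0, 0]},
    {"travel": [-0.19, 0, 0], "turn": [0, 0, 0]},
    {"travel": [-0.19, 0, 0], "turn": [0, 0, 0]},
  ],
)

```text
time: 15.1
position: [0.5067, 0.1138, 0.2351]
tool_rot: [2.189, 2.253, -0.002]
ft_force: [0.1, 0.2, 1.5]
grip_width: 0.497
grip_force: 0.0
```

Run:
```python
from h import *
im=ctrl.get_image("top")[:,:,::-1]; sd=ctrl.get_image("side")[:,:,::-1]
cv2.imwrite("pics/c5.png",np.vstack([crop(im,105,165,205,215,6),crop(sd,185,140,260,185,8)]))
st()
```

```text
15.2 [0.506  0.1207 0.2347] az 2.12 F [ 0.16 -0.05 -0.34] [-0.08  0.04 -0.02] 0.5004941771160065 0.0
```

View pics/c5.png

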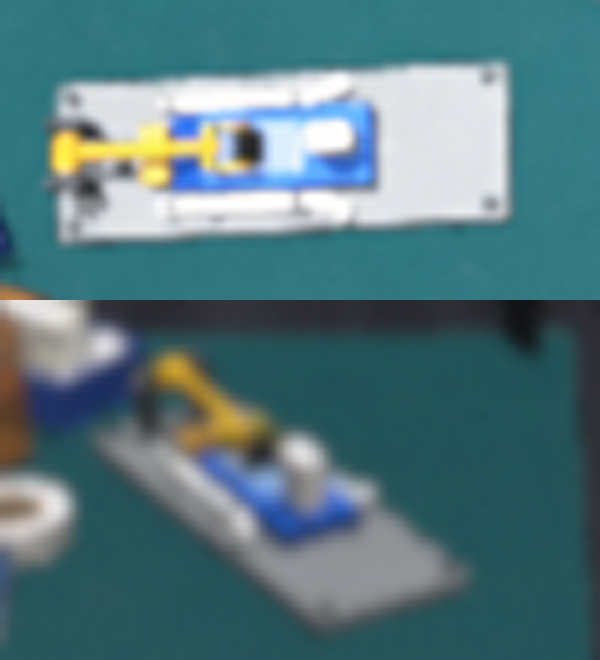

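The final view shows the nose edge at about (171,150), meeting the brass block's front with no red tab showing. The roller sits on the cassette top at (245,145), and the cassette is straight between the rails.

```bash
python3 -c "
from bench import ctrl
print(ctrl.close_job())"
```

```text
the job is handed in; nothing more can be done
None
```

The cassette is loaded and the job is handed in: by force and camera it sits fully home against the brass block, with no red tab showing, the roller bearing on its top and the gripper clear; no verdict came back.

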